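# Unstack power modules onto their test cradles

## Task

Two stacks of reworked power modules stand on the bench. Unstack them, taking each small module off before lifting the large one under it, and set each of the four, fins or cover up, flat on the floor of the test cradle of its own size, centred on and lined up with the printed outline (either way round). Leave the tape roll and the tin where they are.

Things in the scene. Friction and masses are not known exactly. Their poses are not given: they have to be found in the camera images.
- module_full: loose power module, 112 x 60 x 24 mm (its x, y, z), black underside and a bright aluminium top with eleven fins along its length; the longest module; a plain solid block of about 220 g, starts on the bench at the bottom of a stack of two. Origin: centre of its underside; x along its long side, z up. Grip it across its 60 mm width (y).
- module_half: loose power module, 76 x 60 x 24 mm (its x, y, z), black underside and a bright aluminium top with eleven fins along its length; as wide as the longest one but shorter; a plain solid block of about 160 g, starts on the bench at the bottom of a stack of two. Origin: centre of its underside; x along its long side, z up. Grip it across its 60 mm width (y).
- module_quarter: loose power module, 60 x 38 x 24 mm (its x, y, z), black underside and a flat dark metal cover with four bright screws instead of fins; a plain solid block of about 90 g, starts lying on top of one of the two large modules, either of them. Origin: centre of its underside; x along its long side, z up. Grip it across its 38 mm width (y).
- module_eighth: loose power module, 50 x 24 x 24 mm (its x, y, z), black underside and a dark metal top with nine fins across it; the smallest module; a plain solid block of about 50 g, starts lying on top of one of the two large modules, either of them. Origin: centre of its underside; x along its long side, z up. Grip it across its 24 mm width (y).
- cradle_full_floor (a point): centre of the floor of the test cradle for the 112 x 60 mm module, 8 mm above the bench; x along the cradle's length, z up. Cradle: fixed black slab 152 x 80 mm with a flat floor 136 x 80 mm, a grey stop 5 mm high above the floor and 8 mm thick across each end, both long sides open; a white outline of the module's true size (112 x 60 mm) is printed on the floor, with the same centre and axes. Empty at the start.
- cradle_half_floor (a point): centre of the floor of the test cradle for the 76 x 60 mm module, 8 mm above the bench; x along the cradle's length, z up. Cradle: fixed black slab 116 x 80 mm with a flat floor 100 x 80 mm, a grey stop 5 mm high above the floor and 8 mm thick across each end, both long sides open; a white outline of the module's true size (76 x 60 mm) is printed on the floor, with the same centre and axes. Empty at the start.
- cradle_quarter_floor (a point): centre of the floor of the test cradle for the 60 x 38 mm module, 8 mm above the bench; x along the cradle's length, z up. Cradle: fixed black slab 100 x 58 mm with a flat floor 84 x 58 mm, a grey stop 5 mm high above the floor and 8 mm thick across each end, both long sides open; a white outline of the module's true size (60 x 38 mm) is printed on the floor, with the same centre and axes. Empty at the start.
- cradle_eighth_floor (a point): centre of the floor of the test cradle for the 50 x 24 mm module, 8 mm above the bench; x along the cradle's length, z up. Cradle: fixed black slab 90 x 44 mm with a flat floor 74 x 44 mm, a grey stop 5 mm high above the floor and 8 mm thick across each end, both long sides open; a white outline of the module's true size (50 x 24 mm) is printed on the floor, with the same centre and axes. Empty at the start.
- heat_tape: bystander: loose amber tape roll lying flat, 58 mm across, 16 mm high; origin at the centre of its underside. Not to be moved.
- tip_tin: bystander: loose round white tin, 50 mm across, 24 mm high; origin at the centre of its underside. Not to be moved.
Things that resemble listed ones, but are neither listed nor needed, are in the scene too. What is shaped like the part that bears cradle_half_floor but brown is not meant.

How it is judged (in metres and radians):
At the end, for the whole second after the job is handed in: Each module lies upright and at rest on the floor of the cradle of its own size (underside within 3 mm of the floor, tilt below 0.08 rad), within 12 mm of its centre and 0.2 rad of its long axis, either way round; tape roll and tin within 25 mm of where they stood (horizontal distance between module_full and cradle_full_floor below 0.012 m and z of module_full in the frame of cradle_full_floor between -0.003 and 0.003 m and angle between each of module_full, module_half, module_quarter, module_eighth's own z axis and vertical below 0.08 rad and angle between the x axis of module_full and the x axis of cradle_full_floor, either way round below 0.2 rad and linear speed of each of module_full, module_half, module_quarter, module_eighth below 0.02 m/s and horizontal distance between module_half and cradle_half_floor below 0.012 m and z of module_half in the frame of cradle_half_floor between -0.003 and 0.003 m and angle between the x axis of module_half and the x axis of cradle_half_floor, either way round below 0.2 rad and horizontal distance between module_quarter and cradle_quarter_floor below 0.012 m and z of module_quarter in the frame of cradle_quarter_floor between -0.003 and 0.003 m and angle between the x axis of module_quarter and the x axis of cradle_quarter_floor, either way round below 0.2 rad and horizontal distance between module_eighth and cradle_eighth_floor below 0.012 m and z of module_eighth in the frame of cradle_eighth_floor between -0.003 and 0.003 m and angle between the x axis of module_eighth and the x axis of cradle_eighth_floor, either way round below 0.2 rad and distance of each of heat_tape, tip_tin from where it was at the start of the episode below 0.025 m); the robot touches nothing.
It fails at once if a large module is lifted while a small one still lies on it ((height (world z) of module_full above 0.015 m and contact force between any of module_quarter, module_eighth and module_full above 0.1 N) or (height (world z) of module_half above 0.015 m and contact force between any of module_quarter, module_eighth and module_half above 0.1 N)).
It fails at once if the tape roll or the tin is pushed away more than 25 mm (not (distance of heat_tape from where it was at the start of the episode below 0.025 m) or not (distance of tip_tin from where it was at the start of the episode below 0.025 m)).
It also fails if it takes over 102 s, if anything falls off the work surface, if the arm or the gripper's body presses on something with over 40 N, if the wrist force passes 120 N, or if a joint passes its speed limit or range.

## Robot

A 6-joint arm with a two-finger parallel gripper is mounted at the origin on a cart in front of the work surface, level with it; the furniture and walls round the work are solid. World frame = base frame: x ahead of the robot, y to its left, z up, the work surface at z = 0. Lengths are in m, angles in degrees, forces in N, time in s.
With the tool pointing down it reaches from about 0.4 to 0.825 m from the base axis. Payload 7 kg.
Tool frame: the origin (TCP) lies at the very end of the fingers, on their centre line; the grasp point (between the pads) lies 19 mm behind it (ctrl.tcp_to_grasp is the distance from the TCP to the grasp point, in m); z points along the fingers, x is the direction in which the jaws open and shut, and the axes are right-handed (so a half turn about z gives the same grasp; the last joint's range is limited). The gripper opens to 88 mm and grips with 3 to 60 N. Pads are 19 mm wide; open, the fingers measure 130 mm over their backs; the gripper's body (78 mm by 193 mm) begins 47 mm behind the grasp point.
Start: joints at [80.621, 20.546, 0.682, 0, -70.136, -16.507], TCP at [0.295, 0.607, 0.227] pointing down, gripper open.
Joint ranges: [-176.03, 176.03], [-82.01, 121.73], [-58.28, 71.71], [-173.87, 95.51], [-174.79, -0.11], [-173.66, 173.66]. Speed limits (degrees/s): [136.94, 136.94, 172.46, 180, 180, 180].

## Interface

Orientations are given as [roll, pitch, yaw] about the fixed x, y, z axes, in that order (R = Rz(yaw) Ry(pitch) Rx(roll)).
In Python, from plant import sensors, vision, ticket, ctrl gives the robot as it stands. The module is installed in compiled form; this text tells all that it offers.
- The arm moves only by the tool drive_tool, never from a script. Its argument "moves" is a list of rows, each a list of 6 numbers: the shift along the tool's x, y, z in units of 0.15 m (1.0 is 0.15 m), then the turn, a rotation vector about the tool's x, y, z in units of 60 degrees (1.0 is 60 degrees). In form: [[dx, dy, dz, rx, ry, rz], ...]. A call has 1 to 8 rows; each row is the pose to reach, as a shift and turn from the pose measured when the call began, along the tool's axes at that moment; what a row does not reach only later rows make up. A row lasts 1/10 s, in which the tool goes at most 50 mm and 8.59 degrees, less where a joint would pass 70% of its speed; a pose out of reach is approached as far as the arm can. A call with a number of a shift or a turn outside -1 to 1 is refused whole. A call with a gripper value outside its range is refused whole. "fingers" is the opening, from -1 (shut) to 1 (fully open), set as the call begins (left out, the last holds). The fingers move at their own pace and stop on an object; the grip force is fixed at half the most. Time passes only in rows, so rows that repeat a pose let the fingers close. It gives the time, the measured TCP pose, the force and the opening at its end, in the units of the state.
- sensors.get_obs(): the state, without advancing time (a new reading comes with each control period).
- vision.snapshot(name): name is "side" or "top"; returns a dict with "pixels" (384x512x3 uint8, red, green, blue), "fx", "fy", "cx", "cy" (pixels), "R" (3x3) and "t" (3): a world point X has camera coordinates R X + t. Camera axes: x right, y down, z forward; pixel columns grow to the right and rows downward; lengths in m; the calibration is good to about 2 mm. A picture is of the moment at which its call begins. There is no depth.
- ticket.close_job(): hands the job in, once; it reports no verdict.
The state is a dict: "clock": time; "joint_pos": joint angles; "qvel": joint speeds; "tau": joint torques, N m; "tool_pos": TCP position; "orientation": TCP orientation; "force": force on the tool from outside, world axes, zero at the start; "moment": the same for the moment, N m; "opening": finger opening in m.
Only numpy, scipy, OpenCV 4.12 (cv2) and the standard library are available. Lean on these libraries where they do the work, as an engineer would, in place of code of your own. Each camera call takes 0.05 s, during which the arm holds its last target.

## Working session

There is one attempt and no reset: what is moved stays moved. The work goes in short steps, Python scripts to look and compute and a tool call to move; the robot and the scene stay as the last step left them, time stands still between calls to the robot, and variables do not carry over. Pictures are saved under pics/ and viewed, and the job is handed in when it is done.

Besides the shell and the picture viewer there is one more tool, called after "Emit:" by a JSON object that holds its "name" and its "arguments", one argument or row to a line. drive_tool: Moves the arm, as the interface text tells. Shifts and turns lie within -1 to 1; 1 stands for 0.15 m of shift or 60 degrees of turn. Its arguments: {"type":"object","properties":{"moves":{"type":"array"},"fingers":{"type":"number"}},"required":["moves"]}

```bash
mkdir -p pics; ls; python3 - <<'E'
from plant import sensors,vision,ctrl
import cv2
o=sensors.get_obs(); print(o, ctrl.tcp_to_grasp)
for n in("top","side"):
    s=vision.snapshot(n); cv2.imwrite(f"pics/{n}0.png",cv2.resize(s["pixels"][:,:,::-1],(800,600),interpolation=cv2.INTER_CUBIC)); cv2.imwrite(f"pics/{n}0raw.png",s["pixels"][:,:,::-1])
    print(n,s["fx"],s["fy"],s["cx"],s["cy"],s["R"],s["t"])
E
```

```text
pics
{'clock': 0.0, 'joint_pos': array([ 8.06218923e+01,  2.05912099e+01,  6.32232304e-01, -2.04526847e-02,
       -7.01345583e+01, -1.65059185e+01]), 'qvel': array([-0.02902343, -0.02214939,  0.00386221, -0.07512283, -0.00347281,
       -0.03546829]), 'tau': array([-3.78531222e-04, -5.82727754e+01,  2.93042189e+01,  6.99670002e+00,
        6.75269999e-03, -1.68083188e-04]), 'tool_pos': array([0.29448971, 0.60681958, 0.22561247]), 'orientation': array([-1.79991857e+02, -9.51443072e-02, -1.15890999e+02]), 'force': array([ 0.12396328,  0.59925085, -0.45175481]), 'moment': array([-0.02724202,  0.00804918,  0.00957141]), 'opening': 0.08762964679541904} 0.0188
top 423.5559278849676 423.5559278849676 258.3545564365748 190.26178782142287 [[-0.02092578 -0.99934103 -0.02965818]
 [-0.98282576  0.02600193 -0.1826949 ]
 [ 0.18334568  0.02532579 -0.98272222]] [-0.00815149  0.62589272  1.20425454]
side 388.4689544985785 388.4689544985785 251.43724379210664 187.6086363767424 [[ 0.97228123 -0.23233106 -0.02629638]
 [-0.11097002 -0.35953079 -0.92651134]
 [ 0.205803    0.90374769 -0.37534682]] [-0.61209669  0.12302757  1.16421692]
```

View pics/top0.png

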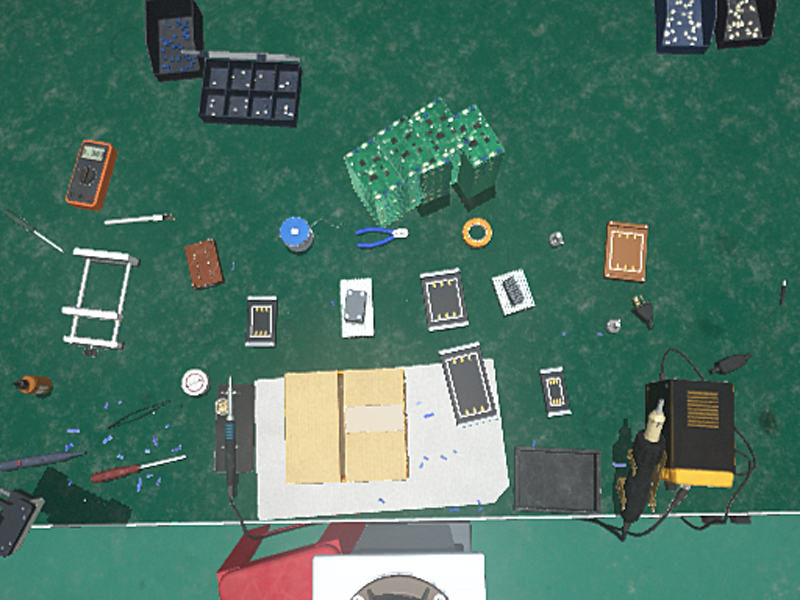

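View pics/side0.png

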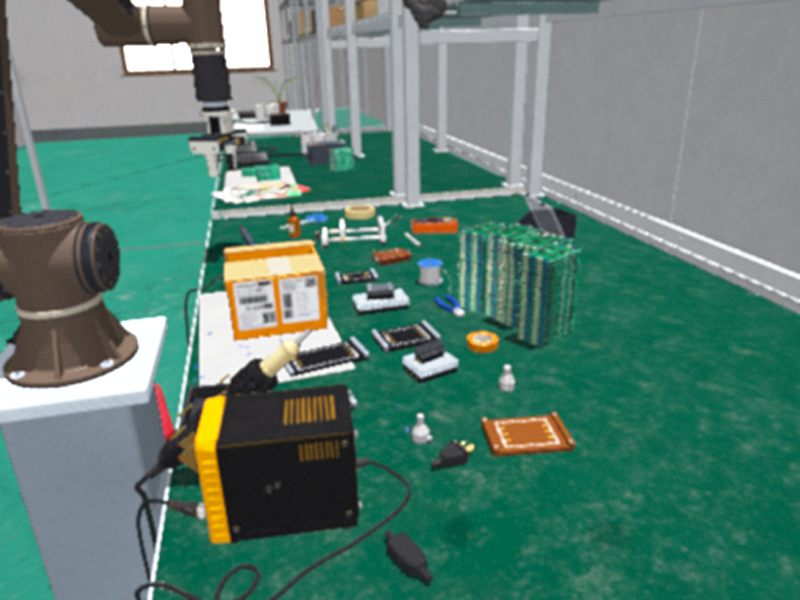

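The top view shows these candidates, in 800x600 pixels:
- **Quarter module, on the full one:** (356,307). The reddish-brown screw block at (204,263) is a decoy.
- **Eighth module, on the half one:** (514,291).
- **Cradles:** quarter (261,321), half (444,299), full (468,384) and eighth (555,391). The brown cradle at (626,251) is a decoy.
- **Bystanders:** tape (477,233) and tin (195,382).
- **Obstacles:** carton (345,425) and the green PCB rack (425,160).

Next I'll take close crops.

```bash
python3 - <<'E'
import cv2
im=cv2.imread("pics/top0raw.png")
# raw coords x:150-370, y:160-275 
a=im[165:280,150:260];b=im[165:280,260:370]
cv2.imwrite("pics/cA.png",cv2.resize(a,None,fx=5,fy=5,interpolation=cv2.INTER_CUBIC))
cv2.imwrite("pics/cB.png",cv2.resize(b,None,fx=5,fy=5,interpolation=cv2.INTER_CUBIC))
E
```

```text
(no output)
```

View pics/cA.png

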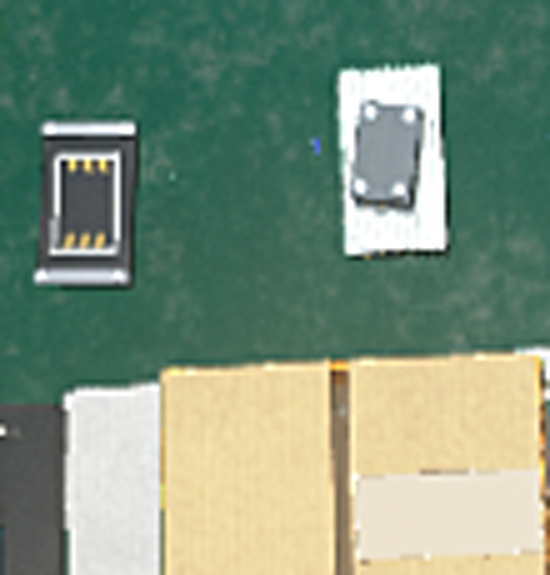

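View pics/cB.png

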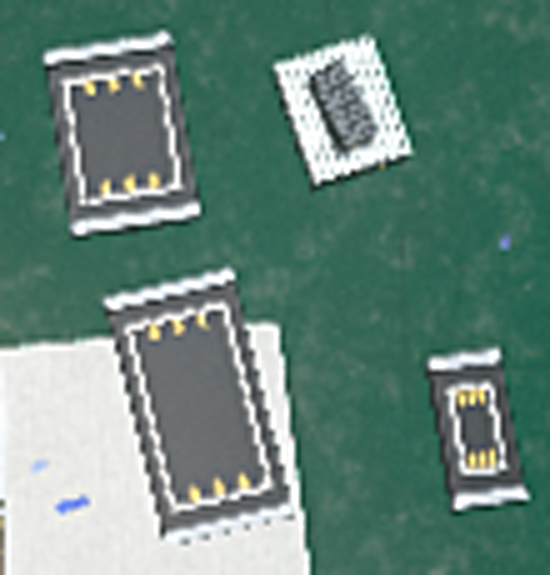

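```bash
cat > h.py <<'E'
import numpy as np, cv2
from scipy.optimize import least_squares
from plant import sensors,vision,ctrl
def proj(s,X):
    c=np.asarray(X)@np.array(s["R"]).T+np.array(s["t"])
    return np.c_[s["fx"]*c[:,0]/c[:,2]+s["cx"], s["fy"]*c[:,1]/c[:,2]+s["cy"]]
def rect(p,L,W,z):
    a=p[2]; R=np.array([[np.cos(a),-np.sin(a)],[np.sin(a),np.cos(a)]])
    P=np.array([[L,W],[L,-W],[-L,-W],[-L,W]])/2@R.T+p[:2]   # far-left, far-right, near-right, near-left
    return np.c_[P,np.full(4,z)]
def fit(s,px,L,W,z):
    px=np.array(px,float)
    f=lambda p:(proj(s,rect(p,L,W,z))-px).ravel()
    r=least_squares(f,[.6,0,0]); return r.x, np.sqrt(np.mean(r.fun**2))
E
cat > m.py <<'E'
from h import *
s=vision.snapshot("top"); im=s["pixels"][:,:,::-1].copy()
A=(150,165);B=(260,165)
def raw(l,o): return [((u+.5)/5-.5+o[0],(v+.5)/5-.5+o[1]) for u,v in l]
# order: top-left, top-right, bottom-right, bottom-left
D={"cq":(raw([(55,155),(121,151),(119,250),(49,254)],A),.060,.038,.008),
"full":(raw([(338,70),(440,65),(447,249),(345,254)],A),.112,.060,.024),
"quarter":(raw([(357,104),(424,104),(416,203),(350,198)],A),.060,.038,.048),
"ch":(raw([(63,80),(164,66),(184,190),(80,205)],B),.076,.060,.008),
"half":(raw([(275,64),(371,37),(411,152),(316,184)],B),.076,.060,.024),
"eighth":(raw([(309,69),(344,56),(378,138),(344,151)],B),.050,.024,.048),
"cf":(raw([(126,318),(229,302),(273,487),(172,510)],B),.112,.060,.008),
"ce":(raw([(447,390),(489,384),(510,467),(463,474)],B),.050,.024,.008)}
big=cv2.resize(im,None,fx=5,fy=5,interpolation=cv2.INTER_CUBIC)
for k,(px,L,W,z) in D.items():
    p,e=fit(s,px,L,W,z); print(k,p[:2].round(4),np.degrees(p[2]).round(1),"rms px",e.round(2))
    q=((proj(s,rect(p,L,W,z))+.5)*5-.5).round().astype(int)
    cv2.polylines(big,[q],True,(0,0,255),1)
cv2.imwrite("pics/ovA.png",big[825:1400,750:1300]);cv2.imwrite("pics/ovB.png",big[825:1400,1300:1850])
E
python3 m.py
```

```text
cq [0.5956 0.263 ] -0.3 rms px 0.61
full [0.6153 0.0709] 1.6 rms px 0.4
quarter [0.6153 0.0719] -4.4 rms px 0.34
ch [ 0.6285 -0.1013] 6.6 rms px 0.57
half [ 0.6382 -0.2355] 15.8 rms px 0.23
eighth [ 0.6369 -0.2326] 19.7 rms px 0.48
cf [ 0.4626 -0.1425] 10.9 rms px 0.64
ce [ 0.444  -0.3078] 8.6 rms px 0.41
```

View pics/ovA.png

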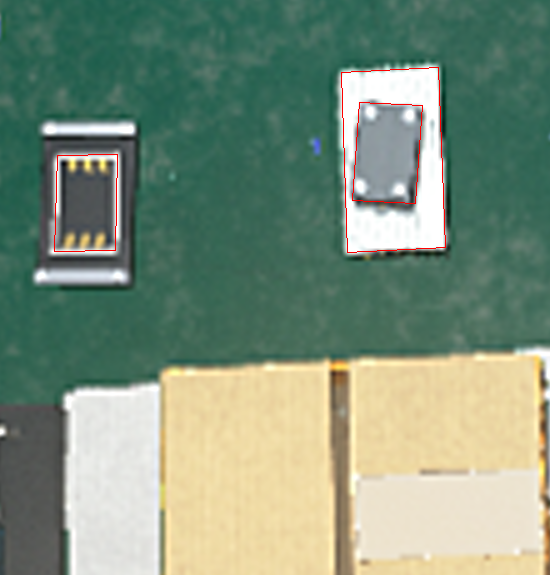

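View pics/ovB.png

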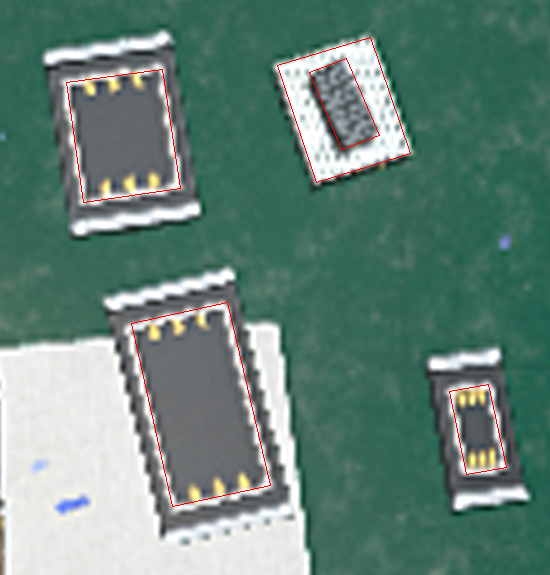

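The overlays fit. Before moving, I'll check the obstacle heights (carton and hot-air handle).

```bash
cat >> h.py <<'E'
from scipy.spatial.transform import Rotation as Ro
def tri(px):
    A=[];b=[]
    for s,(u,v) in px:
        R=np.array(s["R"]);t=np.array(s["t"]);a=(u-s["cx"])/s["fx"];c=(v-s["cy"])/s["fy"]
        A+= [R[0]-a*R[2],R[1]-c*R[2]]; b+=[a*t[2]-t[0],c*t[2]-t[1]]
    return np.linalg.lstsq(np.array(A),np.array(b),rcond=None)[0]
def go(x,y,z,yaw,obs=None):
    "shift/turn in tool units from the present pose to target"
    o=obs or sensors.get_obs()
    R0=Ro.from_euler("xyz",o["orientation"],degrees=True)
    R1=Ro.from_euler("xyz",[180,0,yaw],degrees=True)
    d=R0.inv().apply(np.array([x,y,z])-o["tool_pos"])/.15
    r=np.degrees((R0.inv()*R1).as_rotvec())/60
    n=max(np.linalg.norm(d)*.15/.05,np.linalg.norm(r)*60/8.59)
    print("clock",round(o["clock"],2),"to",(x,y,z,yaw),"d",d.round(3),"r",r.round(3),"rows",round(n,1))
E
python3 - <<'E'
from h import *
T=vision.snapshot("top");S=vision.snapshot("side")
f=.64
for n,a,b in (("carton far right top",(406,369),(325,272)),("carton far left top",(286,373),(320,243)),("hot air tip",(657,402),(295,350)),("rack near low",(380,222),(465,300))):
    print(n,tri([(T,(a[0]*f,a[1]*f)),(S,(b[0]*f,b[1]*f))]).round(3))
go(.615,.072,.15,-94.4)
E
```

```text
carton far right top [ 0.487 -0.026  0.129]
carton far left top [0.494 0.187 0.123]
hot air tip [ 0.408 -0.441  0.177]
rack near low [0.795 0.022 0.011]
clock 0.25 to (0.615, 0.072, 0.15, -94.4) d [ 2.276 -3.479  0.509] r [ 0.    -0.001 -0.358] rows 12.6
```

Emit:
{"name": "drive_tool", "arguments": {
  "moves": [
    [0.65,-1,0.1,0,0,-0.1],
    [0.65,-1,0.1,0,0,-0.2],
    [0.65,-1,0.1,0,0,-0.3],
    [0.65,-1,0.1,0,0,-0.358]
  ],
  "fingers": 1
}}

```text
clock: 0.65
tool_pos: [0.3879, 0.4509, 0.211]
orientation: [180.0, -0.1, -94.2]
force: [-0.1, 0.8, -0.7]
opening: 0.0875
```

```bash
python3 -c "
from h import *
go(.615,.072,.15,-94.4)"
```

```text
clock 0.65 to (0.615, 0.072, 0.15, -94.4) d [ 2.407 -1.697  0.409] r [ 0.    -0.001  0.003] rows 8.9
```

Emit:
{"name": "drive_tool", "arguments": {
  "moves": [
    [1,-0.75,0.1,0,0,0],
    [1,-0.75,0.1,0,0,0],
    [1,-0.75,0.1,0,0,0],
    [1,-0.75,0.1,0,0,0]
  ]
}}

```text
clock: 1.05
tool_pos: [0.4897, 0.2907, 0.1961]
orientation: [180.0, -0.1, -94.3]
force: [-0.4, 0.2, -0.3]
opening: 0.0878
```

Emit:
{"name": "drive_tool", "arguments": {
  "moves": [
    [1,-0.75,0.1,0,0,0],
    [1,-0.75,0.1,0,0,0],
    [1,-0.75,0.1,0,0,0],
    [1,-0.75,0.1,0,0,0]
  ]
}}

```text
clock: 1.45
tool_pos: [0.5917, 0.1304, 0.1811]
orientation: [180.0, -0.1, -94.3]
force: [-1.4, -0.4, 0.9]
opening: 0.0877
```

```bash
python3 -c "
from h import *
go(.615,.072,.06,-94.4)"
```

```text
clock 1.45 to (0.615, 0.072, 0.06, -94.4) d [ 0.376 -0.185  0.808] r [ 0.    -0.001  0.002] rows 2.7
```

Tracking is accurate. I'll descend to z 0.06, then to 0.029.

Emit:
{"name": "drive_tool", "arguments": {
  "moves": [
    [0.376,-0.185,0.3,0,0,0],
    [0.376,-0.185,0.6,0,0,0],
    [0.376,-0.185,0.8,0,0,0],
    [0.376,-0.185,0.8,0,0,0]
  ]
}}

```text
clock: 1.85
tool_pos: [0.6108, 0.0692, 0.055]
orientation: [179.4, -0.3, -94.5]
force: [-0.9, -0.6, -0.8]
opening: 0.0874
```

```bash
python3 - <<'E'
from h import *
go(.615,.072,.029,-94.4)
for n,c in(("top",(150,165)),("side",(200,150))):
    s=vision.snapshot(n);cv2.imwrite(f"pics/{n}1.png",cv2.resize(s["pixels"][c[1]:c[1]+115,c[0]:c[0]+110,::-1],None,fx=5,fy=5,interpolation=cv2.INTER_CUBIC))
E
```

```text
clock 1.85 to (0.615, 0.072, 0.029, -94.4) d [-0.022 -0.028  0.173] r [ 0.01  -0.005 -0.001] rows 0.5
```

View pics/side1.png

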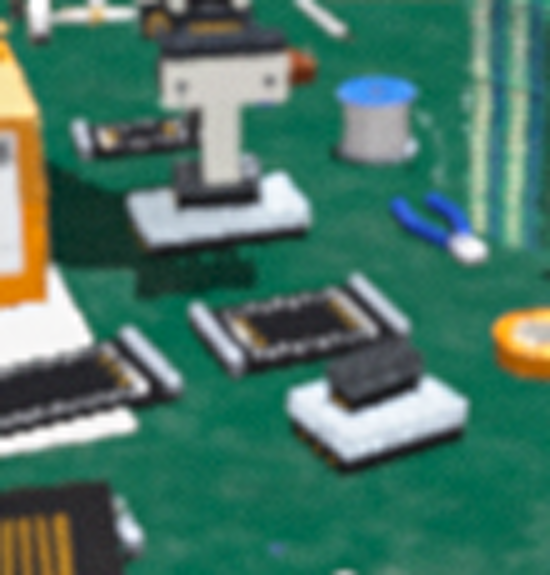

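The crop shows the finger straddling the quarter module, just above it and centred, at about (215,170).

Emit:
{"name": "drive_tool", "arguments": {
  "moves": [
    [-0.02,-0.025,0.1,0,0,0],
    [-0.02,-0.025,0.173,0.01,-0.005,0],
    [-0.02,-0.025,0.173,0.01,-0.005,0],
    [-0.02,-0.025,0.173,0.01,-0.005,0]
  ]
}}

```text
clock: 2.35
tool_pos: [0.62, 0.0755, 0.0373]
orientation: [-179.4, 0.2, -94.2]
force: [0.9, 0.5, 0.8]
opening: 0.0878
```

Emit:
{"name": "drive_tool", "arguments": {
  "moves": [
    [0,0,0,0,0,0],
    [0,0,0,0,0,0],
    [0,0,0,0,0,0],
    [0,0,0,0,0,0],
    [0,0,0,0,0,0],
    [0,0,0,0,0,0]
  ],
  "fingers": -1
}}

```text
clock: 2.95
tool_pos: [0.62, 0.0754, 0.0373]
orientation: [-179.4, 0.2, -94.2]
force: [-0.1, -1.3, -0.5]
opening: 0.0452
```

Emit:
{"name": "drive_tool", "arguments": {
  "moves": [
    [0.02,0.033,0.055,-0.01,0.003,0],
    [0.02,0.033,0.055,-0.01,0.003,0],
    [0.02,0.033,0.055,-0.01,0.003,0]
  ],
  "fingers": 0.2
}}

```text
clock: 3.25
tool_pos: [0.6145, 0.0725, 0.0284]
orientation: [180.0, -0.0, -94.2]
force: [-0.1, -0.4, 0.2]
opening: 0.0524
```

```bash
python3 - <<'E'
from h import *
s=vision.snapshot("side");c=(200,150)
cv2.imwrite(f"pics/side2.png",cv2.resize(s["pixels"][c[1]:c[1]+115,c[0]:c[0]+110,::-1],None,fx=5,fy=5,interpolation=cv2.INTER_CUBIC))
go(.615,.072,.029,-94.4)
E
```

```text
clock 3.3 to (0.615, 0.072, 0.029, -94.4) d [ 0.004 -0.002 -0.002] r [ 0.    -0.     0.003] rows 0.0
```

View pics/side2.png

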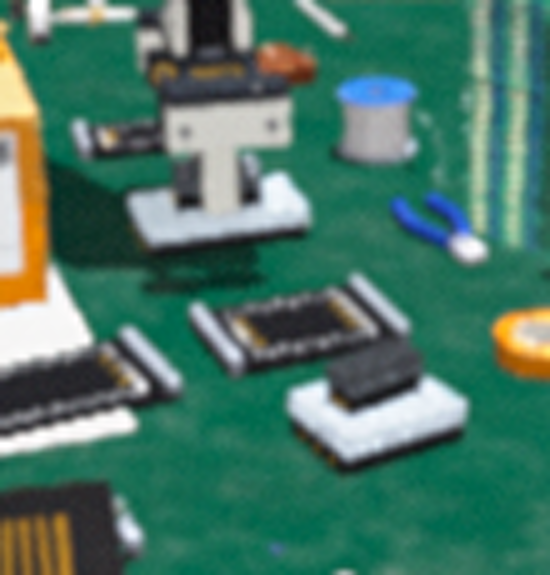

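The pose is exact and the fingers straddle the quarter module, so I'll close.

Emit:
{"name": "drive_tool", "arguments": {
  "moves": [
    [0,0,0,0,0,0],
    [0,0,0,0,0,0],
    [0,0,0,0,0,0],
    [0,0,0,0,0,0],
    [0,0,0,0,0,0],
    [0,0,0,0,0,0]
  ],
  "fingers": -1
}}

```text
clock: 3.9
tool_pos: [0.6149, 0.0727, 0.0288]
orientation: [-180.0, -0.0, -94.2]
force: [0.6, -0.3, 0.2]
opening: 0.0381
```

Emit:
{"name": "drive_tool", "arguments": {
  "moves": [
    [0,0,-0.1,0,0,0],
    [0,0,-0.4,0,0,0],
    [0,0,-0.7,0,0,0],
    [0,0,-0.7,0,0,0]
  ]
}}

```text
clock: 4.3
tool_pos: [0.6187, 0.0737, 0.1407]
orientation: [-179.4, 0.2, -94.1]
force: [0.4, 0.3, -0.8]
opening: 0.0379
```

```bash
python3 - <<'E'
from h import *
s=vision.snapshot("side");c=(200,110)
cv2.imwrite(f"pics/side3.png",cv2.resize(s["pixels"][c[1]:c[1]+115,c[0]:c[0]+110,::-1],None,fx=5,fy=5,interpolation=cv2.INTER_CUBIC))
go(.5956,.263,.10,-90.5)
E
```

```text
clock 4.35 to (0.5956, 0.263, 0.1, -90.5) d [-1.249  0.236  0.252] r [-0.006  0.002 -0.062] rows 3.9
```

View pics/side3.png

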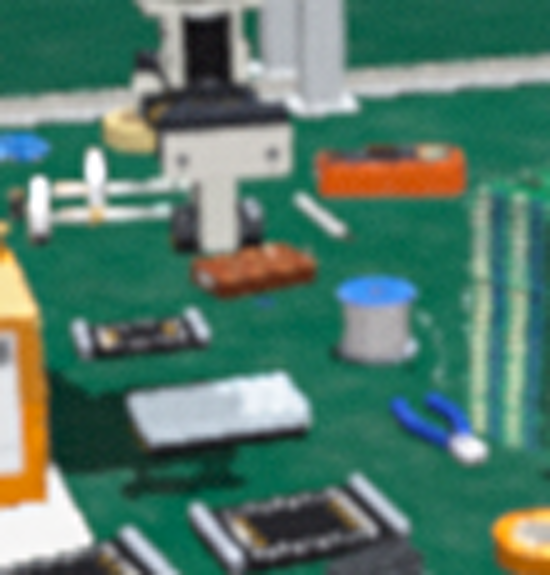

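The quarter module is lifted clear and the full one has not moved. Next is its cradle.

Emit:
{"name": "drive_tool", "arguments": {
  "moves": [
    [-1,0.19,0.1,0,0,-0.06],
    [-1,0.19,0.1,0,0,-0.06],
    [-1,0.19,0.1,0,0,-0.06],
    [-1,0.19,0.1,0,0,-0.06]
  ]
}}

```text
clock: 4.75
tool_pos: [0.5984, 0.2296, 0.1209]
orientation: [-179.7, 0.1, -90.4]
force: [0.1, -0.9, -0.8]
opening: 0.0384
```

```bash
python3 -c "
from h import *
go(.5956,.263,.04,-90.5)"
```

```text
clock 4.75 to (0.5956, 0.263, 0.04, -90.5) d [-0.221  0.023  0.54 ] r [-0.005  0.002  0.002] rows 1.8
```

Emit:
{"name": "drive_tool", "arguments": {
  "moves": [
    [-0.22,0.023,0.1,-0.005,0.002,0],
    [-0.22,0.023,0.35,-0.005,0.002,0],
    [-0.22,0.023,0.54,-0.005,0.002,0],
    [-0.22,0.023,0.54,-0.005,0.002,0],
    [-0.22,0.023,0.54,-0.005,0.002,0]
  ]
}}

```text
clock: 5.25
tool_pos: [0.5953, 0.2622, 0.0394]
orientation: [179.9, -0.1, -90.4]
force: [0.2, -0.3, 0.4]
opening: 0.0378
```

```bash
python3 - <<'E'
from h import *
s=vision.snapshot("top");c=(120,155)
cv2.imwrite(f"pics/top4.png",cv2.resize(s["pixels"][c[1]:c[1]+115,c[0]:c[0]+110,::-1],None,fx=5,fy=5,interpolation=cv2.INTER_CUBIC))
s=vision.snapshot("side");c=(170,120)
cv2.imwrite(f"pics/side4.png",cv2.resize(s["pixels"][c[1]:c[1]+115,c[0]:c[0]+110,::-1],None,fx=5,fy=5,interpolation=cv2.INTER_CUBIC))
go(.5956,.263,.013,-90.5)
E
```

```text
clock 5.35 to (0.5956, 0.263, 0.013, -90.5) d [0.    0.007 0.19 ] r [-0.002  0.001  0.002] rows 0.6
```

View pics/side4.png

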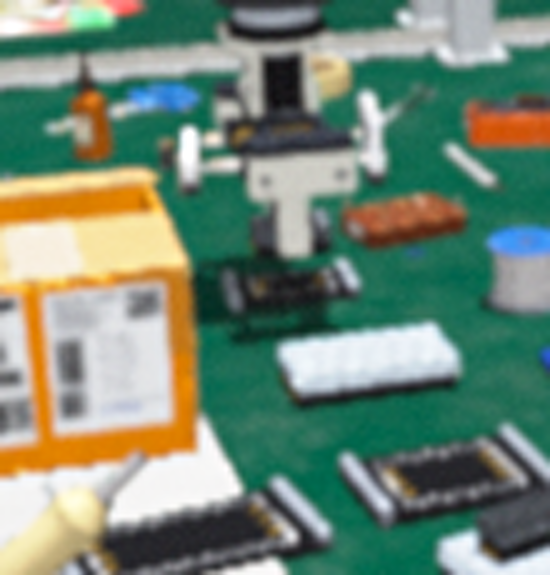

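View pics/top4.png

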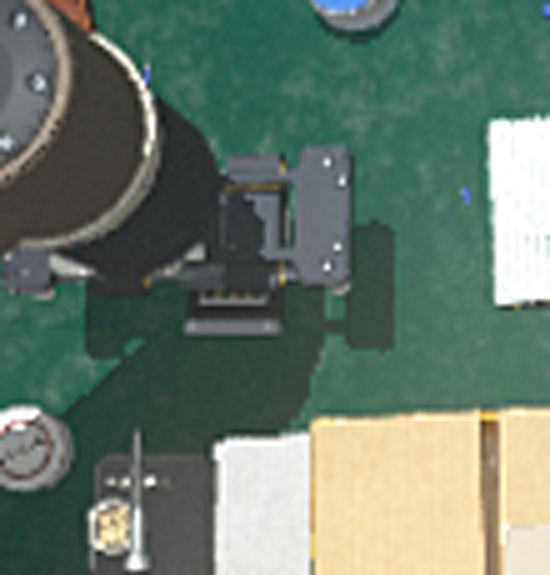

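The held module sits over the quarter cradle. I'll lower it to just above floor contact and release.

Emit:
{"name": "drive_tool", "arguments": {
  "moves": [
    [0,0.007,0.1,0,0,0],
    [0,0.007,0.16,0,0,0],
    [0,0.007,0.18,0,0,0],
    [0,0.007,0.187,0,0,0],
    [0,0.007,0.187,0,0,0]
  ]
}}

```text
clock: 5.85
tool_pos: [0.5956, 0.263, 0.0133]
orientation: [-179.9, 0.0, -90.4]
force: [-0.1, 0.2, -0.5]
opening: 0.0381
```

Emit:
{"name": "drive_tool", "arguments": {
  "moves": [
    [0,0,0,0,0,0],
    [0,0,0,0,0,0],
    [0,0,0,0,0,0],
    [0,0,0,0,0,0]
  ],
  "fingers": 0.3
}}

```text
clock: 6.25
tool_pos: [0.5957, 0.2632, 0.0135]
orientation: [-179.9, 0.0, -90.4]
force: [-0.3, -0.7, -0.7]
opening: 0.0565
```

Emit:
{"name": "drive_tool", "arguments": {
  "moves": [
    [0,0,-0.1,0,0,0],
    [0,0,-0.4,0,0,0],
    [0,0,-0.7,0,0,0],
    [0,0,-0.95,0,0,0],
    [0,0,-0.95,0,0,0]
  ],
  "fingers": 1
}}

```text
clock: 6.75
tool_pos: [0.5986, 0.2648, 0.1643]
orientation: [-179.3, 0.4, -90.3]
force: [0.8, 0.2, -0.1]
opening: 0.0867
```

```bash
python3 -c "
from h import *
go(.615,.071,.10,-88.4)"
```

```text
clock 6.75 to (0.615, 0.071, 0.1, -88.4) d [ 1.294 -0.111  0.421] r [-0.011  0.006 -0.032] rows 4.1
```

Emit:
{"name": "drive_tool", "arguments": {
  "moves": [
    [1,-0.1,0.2,0,0,-0.03],
    [1,-0.1,0.2,0,0,-0.03],
    [1,-0.1,0.2,0,0,-0.03],
    [1,-0.1,0.2,0,0,-0.03]
  ]
}}

```text
clock: 7.15
tool_pos: [0.6124, 0.1099, 0.1334]
orientation: [-179.4, 0.3, -88.8]
force: [0.0, 0.9, -0.1]
opening: 0.0876
```

```bash
python3 - <<'E'
from h import *
s=vision.snapshot("top");c=(120,155)
cv2.imwrite(f"pics/top5.png",cv2.resize(s["pixels"][c[1]:c[1]+115,c[0]:c[0]+150,::-1],None,fx=5,fy=5,interpolation=cv2.INTER_CUBIC))
s=vision.snapshot("side");c=(170,120)
cv2.imwrite(f"pics/side5.png",cv2.resize(s["pixels"][c[1]:c[1]+115,c[0]:c[0]+110,::-1],None,fx=5,fy=5,interpolation=cv2.INTER_CUBIC))
go(.6153,.071,.04,-88.4)
E
```

```text
clock 7.25 to (0.6153, 0.071, 0.04, -88.4) d [0.288 0.002 0.626] r [-0.012  0.006 -0.004] rows 2.1
```

View pics/side5.png

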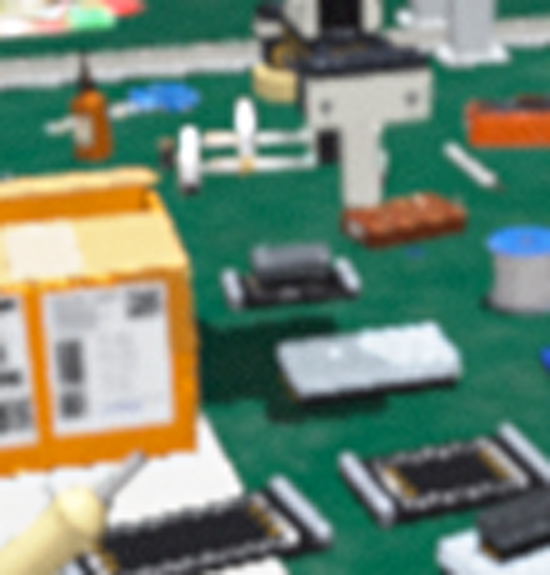

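View pics/top5.png

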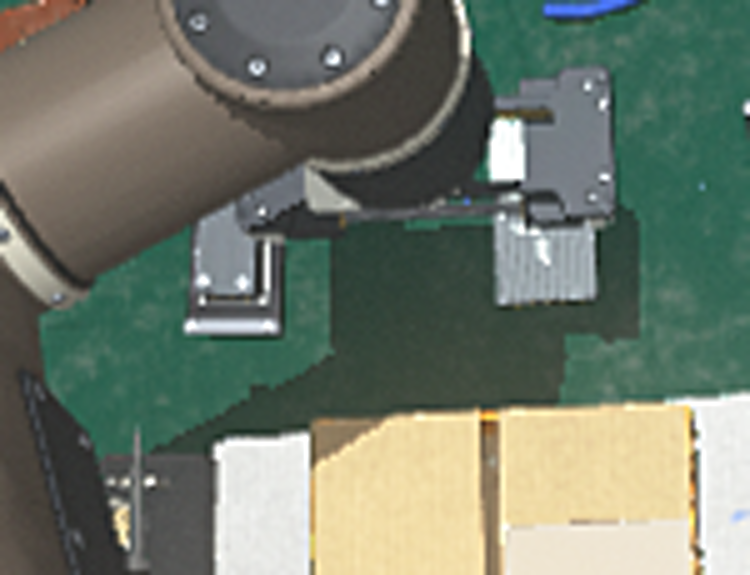

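The quarter module is seated in its cradle. Its centring gets measured once the arm is clear. On to the full module.

Emit:
{"name": "drive_tool", "arguments": {
  "moves": [
    [0.288,0.002,0.15,-0.012,0.006,-0.004],
    [0.288,0.002,0.45,-0.012,0.006,-0.004],
    [0.288,0.002,0.626,-0.012,0.006,-0.004],
    [0.288,0.002,0.626,-0.012,0.006,-0.004],
    [0.288,0.002,0.626,-0.012,0.006,-0.004]
  ]
}}

```text
clock: 7.75
tool_pos: [0.616, 0.072, 0.0409]
orientation: [-180.0, 0.0, -88.3]
force: [1.0, -0.2, 0.5]
opening: 0.0875
```

```bash
python3 -c "
from h import *
go(.6153,.071,.006,-88.4)"
```

```text
clock 7.75 to (0.6153, 0.071, 0.006, -88.4) d [0.006 0.005 0.233] r [-0.001  0.     0.001] rows 0.7
```

Emit:
{"name": "drive_tool", "arguments": {
  "moves": [
    [0.006,0.005,0.12,0,0,0],
    [0.006,0.005,0.2,0,0,0],
    [0.006,0.005,0.23,0,0,0],
    [0.006,0.005,0.23,0,0,0]
  ]
}}

```text
clock: 8.15
tool_pos: [0.6153, 0.0714, 0.0066]
orientation: [-180.0, 0.0, -88.3]
force: [0.5, -0.1, -0.3]
opening: 0.0873
```

Emit:
{"name": "drive_tool", "arguments": {
  "moves": [
    [0,0,0,0,0,0],
    [0,0,0,0,0,0],
    [0,0,0,0,0,0],
    [0,0,0,0,0,0],
    [0,0,0,0,0,0],
    [0,0,0,0,0,0]
  ],
  "fingers": -1
}}

```text
clock: 8.75
tool_pos: [0.6155, 0.0713, 0.007]
orientation: [-179.9, -0.0, -88.3]
force: [-0.6, -0.9, 3.2]
opening: 0.06
```

Emit:
{"name": "drive_tool", "arguments": {
  "moves": [
    [0,0,-0.1,0,0,0],
    [0,0,-0.4,0,0,0],
    [0,0,-0.7,0,0,0],
    [0,0,-1,0,0,0],
    [0,0,-1,0,0,0]
  ]
}}

```text
clock: 9.25
tool_pos: [0.6189, 0.0723, 0.164]
orientation: [-179.3, 0.2, -88.2]
force: [-0.2, -0.6, -2.1]
opening: 0.0597
```

```bash
python3 - <<'E'
from h import *
s=vision.snapshot("side");c=(170,80)
cv2.imwrite(f"pics/side6.png",cv2.resize(s["pixels"][c[1]:c[1]+115,c[0]:c[0]+110,::-1],None,fx=5,fy=5,interpolation=cv2.INTER_CUBIC))
go(.55,-.1425,.16,-79)
E
```

```text
clock 9.3 to (0.55, -0.1425, 0.16, -79) d [ 1.416  0.49  -0.004] r [-0.007  0.002 -0.155] rows 4.5
```

View pics/side6.png

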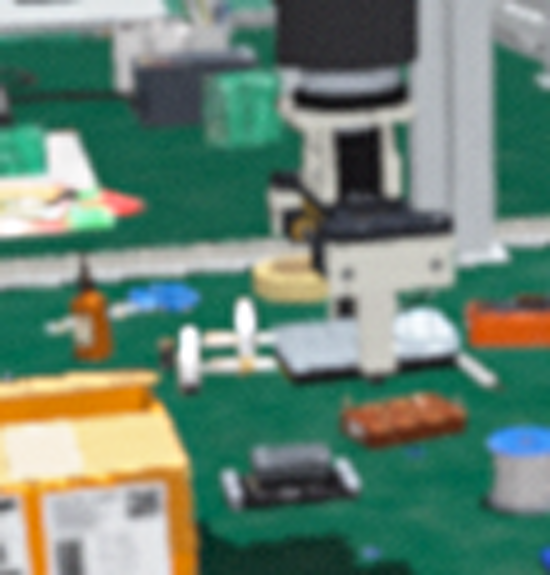

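The full module is held level, with the carton well below it. Moving toward its cradle.

Emit:
{"name": "drive_tool", "arguments": {
  "moves": [
    [1,0.3,0,0,0,-0.05],
    [1,0.3,0,0,0,-0.1],
    [1,0.3,0,0,0,-0.15],
    [1,0.3,0,0,0,-0.16],
    [1,0.3,0,0,0,-0.16]
  ]
}}

```text
clock: 9.8
tool_pos: [0.5752, -0.0808, 0.1582]
orientation: [-179.7, 0.1, -78.8]
force: [-0.1, -0.2, -2.6]
opening: 0.0599
```

```bash
python3 -c "
from h import *
go(.4626,-.1425,.15,-79.1)"
```

```text
clock 9.8 to (0.4626, -0.1425, 0.15, -79.1) d [0.259 0.816 0.051] r [-0.005  0.002  0.004] rows 2.6
```

Emit:
{"name": "drive_tool", "arguments": {
  "moves": [
    [0.259,0.816,0.04,0,0,0.004],
    [0.259,0.816,0.04,-0.005,0.002,0.004],
    [0.259,0.816,0.04,-0.005,0.002,0.004],
    [0.259,0.816,0.04,-0.005,0.002,0.004],
    [0.259,0.816,0.04,-0.005,0.002,0.004]
  ]
}}

```text
clock: 10.3
tool_pos: [0.4628, -0.1419, 0.1514]
orientation: [180.0, -0.0, -79.1]
force: [1.1, -0.5, -1.6]
opening: 0.0597
```

```bash
python3 - <<'E'
from h import *
s=vision.snapshot("top");c=(210,190)
cv2.imwrite(f"pics/top7.png",cv2.resize(s["pixels"][c[1]:c[1]+130,c[0]:c[0]+160,::-1],None,fx=5,fy=5,interpolation=cv2.INTER_CUBIC)[:600])
s=vision.snapshot("side");c=(120,110)
cv2.imwrite(f"pics/side7.png",cv2.resize(s["pixels"][c[1]:c[1]+130,c[0]:c[0]+130,::-1],None,fx=4,fy=4,interpolation=cv2.INTER_CUBIC))
go(.4626,-.1425,.05,-79.1)
E
```

```text
clock 10.4 to (0.4626, -0.1425, 0.05, -79.1) d [0.004 0.009 0.676] r [ 0.    -0.     0.001] rows 2.0
```

View pics/side7.png

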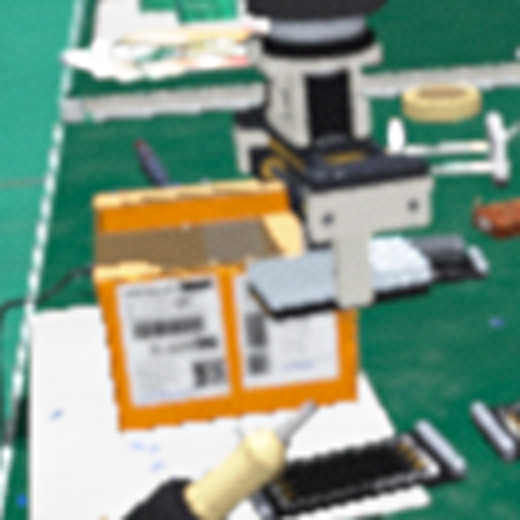

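View pics/top7.png

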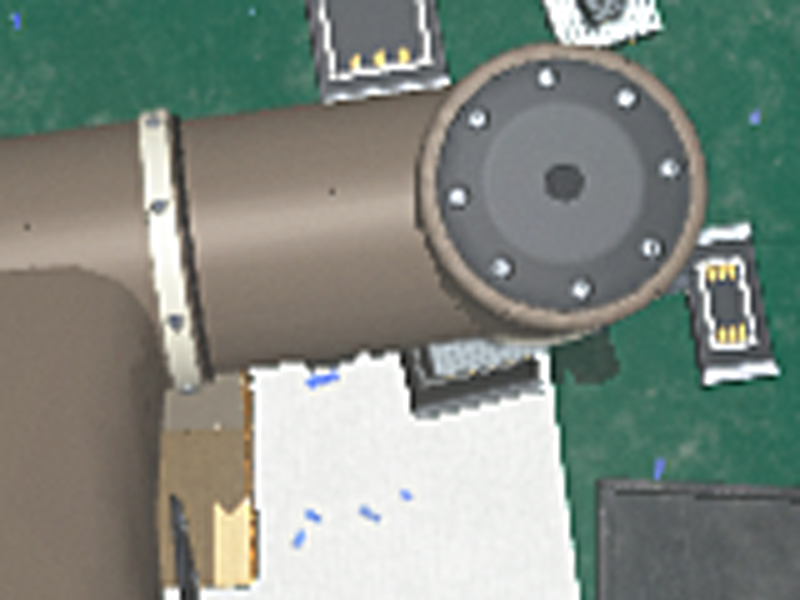

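The arm's links pass over the carton, so I'll check that clearance before lowering.

```bash
python3 - <<'E'
from h import *
s=vision.snapshot("side")
cv2.imwrite(f"pics/side8.png",cv2.resize(s["pixels"][:,:,::-1],(800,600),interpolation=cv2.INTER_CUBIC))
print(sensors.get_obs()["joint_pos"].round(1))
E
```

```text
[  6.3   6.4 -28.9   0.  -54.8  94.6]
```

View pics/side8.png

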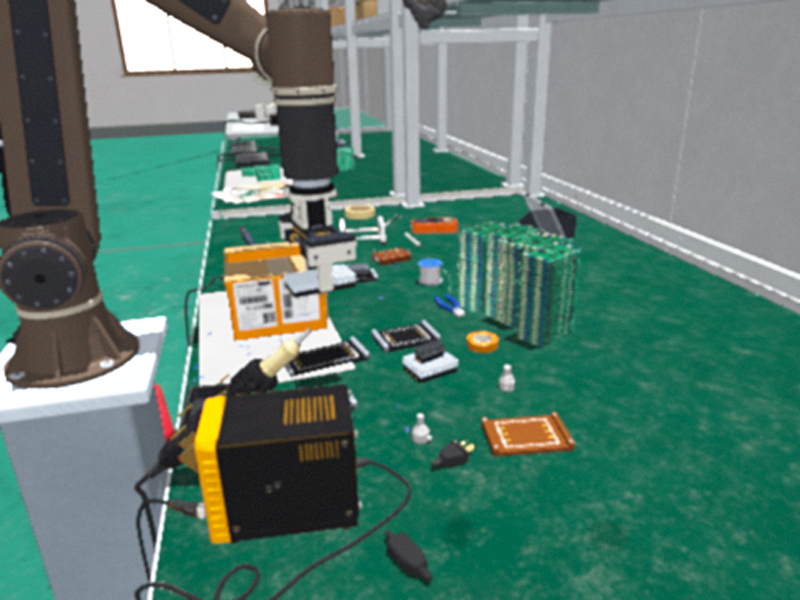

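The forearm is high. The carton's edge is at about y −0.03 and the gripper body will reach about −0.045, so I'll bias 2.5 mm away and descend in steps.

Emit:
{"name": "drive_tool", "arguments": {
  "moves": [
    [0.02,0.012,0.2,0,0,0],
    [0.02,0.012,0.4,0,0,0],
    [0.02,0.012,0.55,0,0,0],
    [0.02,0.012,0.675,0,0,0],
    [0.02,0.012,0.675,0,0,0]
  ]
}}

```text
clock: 10.95
tool_pos: [0.4614, -0.1445, 0.0475]
orientation: [179.7, 0.0, -79.0]
force: [-0.7, -0.9, -2.4]
opening: 0.0597
```

```bash
python3 - <<'E'
from h import *
s=vision.snapshot("side");c=(120,110)
cv2.imwrite(f"pics/side9.png",cv2.resize(s["pixels"][c[1]:c[1]+130,c[0]:c[0]+130,::-1],None,fx=4,fy=4,interpolation=cv2.INTER_CUBIC))
go(.4626,-.1445,.0152,-79.1)
E
```

```text
clock 11.0 to (0.4626, -0.1445, 0.0152, -79.1) d [-0.    -0.003  0.225] r [ 0.003 -0.     0.002] rows 0.7
```

View pics/side9.png

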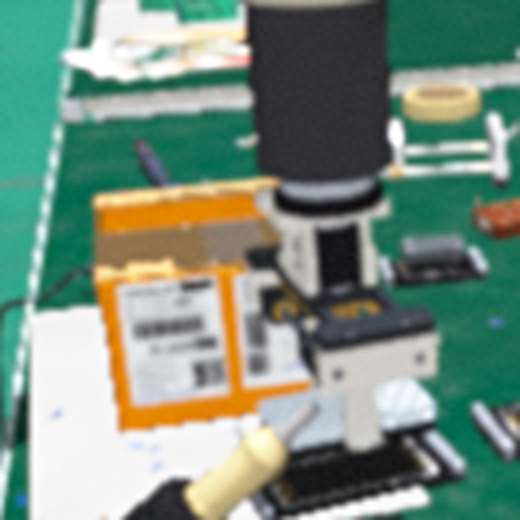

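Emit:
{"name": "drive_tool", "arguments": {
  "moves": [
    [0,-0.003,0.1,0.003,0,0],
    [0,-0.003,0.18,0.003,0,0],
    [0,-0.003,0.21,0.003,0,0],
    [0,-0.003,0.225,0.003,0,0],
    [0,-0.003,0.225,0.003,0,0]
  ]
}}

```text
clock: 11.5
tool_pos: [0.4633, -0.1444, 0.0158]
orientation: [-180.0, -0.0, -79.0]
force: [-0.5, 0.1, -2.7]
opening: 0.0599
```

Emit:
{"name": "drive_tool", "arguments": {
  "moves": [
    [0,0,0,0,0,0],
    [0,0,0,0,0,0],
    [0,0,0,0,0,0],
    [0,0,0,0,0,0]
  ],
  "fingers": 0.8
}}

```text
clock: 11.9
tool_pos: [0.4636, -0.1444, 0.0162]
orientation: [-179.9, -0.0, -79.0]
force: [0.7, 0.2, -0.2]
opening: 0.0785
```

Emit:
{"name": "drive_tool", "arguments": {
  "moves": [
    [0,0,-0.1,0,0,0],
    [0,0,-0.4,0,0,0],
    [0,0,-0.7,0,0,0],
    [0,0,-1,0,0,0],
    [0,0,-1,0,0,0]
  ],
  "fingers": 0.5
}}

```text
clock: 12.4
tool_pos: [0.4671, -0.1447, 0.1727]
orientation: [-179.3, -0.2, -78.9]
force: [0.5, -0.5, -0.8]
opening: 0.0658
```

```bash
python3 - <<'E'
from h import *
go(.637,-.2335,.12,-70.3)
E
```

```text
clock 12.4 to (0.637, -0.2335, 0.12, -70.3) d [ 0.798 -0.993  0.366] r [-0.011 -0.004 -0.143] rows 4.0
```

Emit:
{"name": "drive_tool", "arguments": {
  "moves": [
    [0.798,-0.993,0.2,0,0,-0.05],
    [0.798,-0.993,0.35,0,0,-0.1],
    [0.798,-0.993,0.366,-0.01,-0.004,-0.143],
    [0.798,-0.993,0.366,-0.01,-0.004,-0.143],
    [0.798,-0.993,0.366,-0.01,-0.004,-0.143]
  ]
}}

```text
clock: 12.9
tool_pos: [0.6391, -0.2357, 0.114]
orientation: [179.7, 0.1, -70.4]
force: [-1.7, 0.5, -0.2]
opening: 0.0657
```

```bash
python3 - <<'E'
from h import *
s=vision.snapshot("side");c=(200,170)
cv2.imwrite(f"pics/side10.png",cv2.resize(s["pixels"][c[1]:c[1]+115,c[0]:c[0]+110,::-1],None,fx=5,fy=5,interpolation=cv2.INTER_CUBIC))
s=vision.snapshot("top")
cv2.imwrite(f"pics/top10.png",cv2.resize(s["pixels"][150:300,140:340,::-1],None,fx=4,fy=4,interpolation=cv2.INTER_CUBIC))
cv2.imwrite("pics/top10raw.png",s["pixels"][:,:,::-1])
go(.637,-.2335,.028,-70.3)
E
```

```text
clock 13.0 to (0.637, -0.2335, 0.028, -70.3) d [-0.002 -0.005  0.595] r [ 0.002  0.002 -0.002] rows 1.8
```

View pics/side10.png

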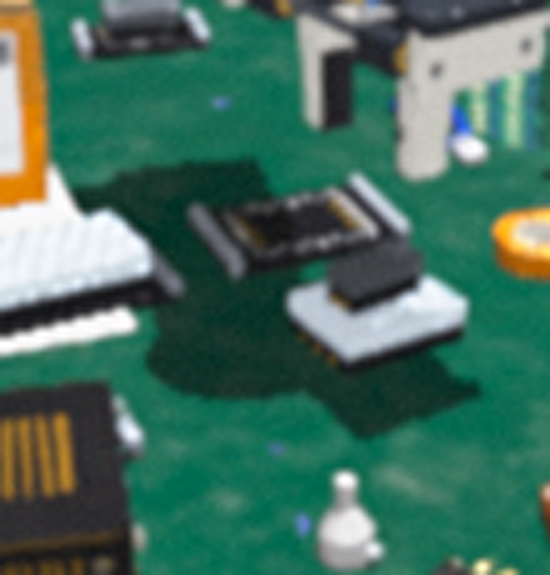

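View pics/top10.png

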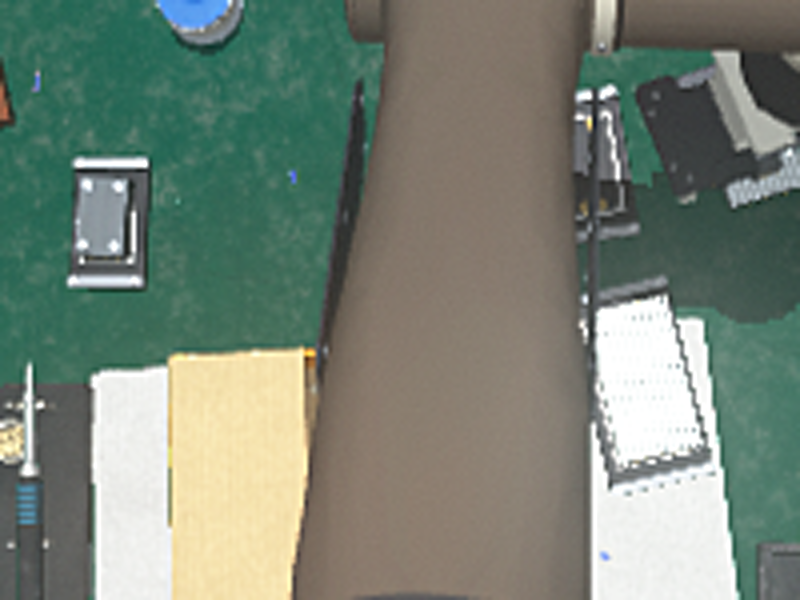

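Both placed modules look seated. Now down onto the eighth.

Emit:
{"name": "drive_tool", "arguments": {
  "moves": [
    [0,-0.005,0.2,0,0,0],
    [0,-0.005,0.35,0,0,0],
    [0,-0.005,0.4,0.002,0.002,0],
    [0,-0.005,0.4,0.002,0.002,0],
    [0,-0.005,0.4,0.002,0.002,0]
  ]
}}

```text
clock: 13.5
tool_pos: [0.6378, -0.2337, 0.0593]
orientation: [-179.9, -0.1, -70.4]
force: [-0.2, 0.2, 0.9]
opening: 0.0656
```

```bash
python3 - <<'E'
from h import *
s=vision.snapshot("side");c=(200,170)
cv2.imwrite(f"pics/side11.png",cv2.resize(s["pixels"][c[1]:c[1]+115,c[0]:c[0]+110,::-1],None,fx=5,fy=5,interpolation=cv2.INTER_CUBIC))
go(.637,-.2335,.029,-70.3)
E
```

```text
clock 13.55 to (0.637, -0.2335, 0.029, -70.3) d [-0.005  0.007  0.203] r [-0.002 -0.002 -0.001] rows 0.6
```

View pics/side11.png

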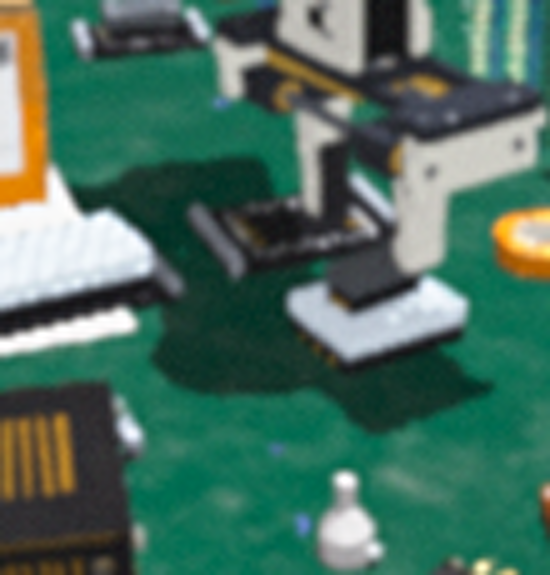

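Emit:
{"name": "drive_tool", "arguments": {
  "moves": [
    [-0.005,0.007,0.1,0,0,0],
    [-0.005,0.007,0.18,0,0,0],
    [-0.005,0.007,0.2,0,0,0],
    [-0.005,0.007,0.2,0,0,0]
  ]
}}

```text
clock: 13.95
tool_pos: [0.6362, -0.2334, 0.0282]
orientation: [-180.0, -0.1, -70.4]
force: [-0.2, 0.1, 0.1]
opening: 0.0655
```

Emit:
{"name": "drive_tool", "arguments": {
  "moves": [
    [0,0,0,0,0,0],
    [0,0,0,0,0,0],
    [0,0,0,0,0,0],
    [0,0,0,0,0,0],
    [0,0,0,0,0,0],
    [0,0,0,0,0,0],
    [0,0,0,0,0,0],
    [0,0,0,0,0,0]
  ],
  "fingers": -1
}}

```text
clock: 14.75
tool_pos: [0.6363, -0.2335, 0.0284]
orientation: [-180.0, -0.1, -70.4]
force: [-0.3, -0.2, 1.7]
opening: 0.0242
```

Emit:
{"name": "drive_tool", "arguments": {
  "moves": [
    [0,0,-0.1,0,0,0],
    [0,0,-0.4,0,0,0],
    [0,0,-0.7,0,0,0],
    [0,0,-0.9,0,0,0],
    [0,0,-0.9,0,0,0]
  ]
}}

```text
clock: 15.25
tool_pos: [0.639, -0.234, 0.1706]
orientation: [-179.5, -0.4, -70.3]
force: [-0.7, 0.3, -0.0]
opening: 0.024
```

```bash
python3 - <<'E'
from h import *
s=vision.snapshot("side");c=(200,130)
cv2.imwrite(f"pics/side12.png",cv2.resize(s["pixels"][c[1]:c[1]+115,c[0]:c[0]+110,::-1],None,fx=5,fy=5,interpolation=cv2.INTER_CUBIC))
go(.47,-.3078,.15,-81.4)
E
```

```text
clock 15.3 to (0.47, -0.3078, 0.15, -81.4) d [0.09 1.22 0.11] r [-0.006 -0.003  0.184] rows 3.7
```

View pics/side12.png

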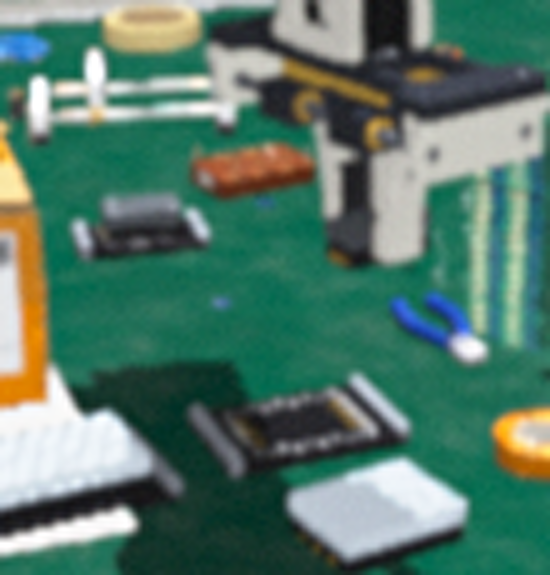

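Emit:
{"name": "drive_tool", "arguments": {
  "moves": [
    [0.09,1,0.05,0,0,0.06],
    [0.09,1,0.05,0,0,0.12],
    [0.09,1,0.05,-0.006,-0.003,0.184],
    [0.09,1,0.05,-0.006,-0.003,0.184],
    [0.09,1,0.05,-0.006,-0.003,0.184]
  ]
}}

```text
clock: 15.8
tool_pos: [0.4997, -0.2971, 0.1592]
orientation: [180.0, 0.0, -81.5]
force: [0.6, 0.5, -1.0]
opening: 0.0239
```

```bash
python3 - <<'E'
from h import *
go(.444,-.3068,.14,-81.4)
E
```

```text
clock 15.8 to (0.444, -0.3068, 0.14, -81.4) d [0.009 0.377 0.128] r [ 0.     0.    -0.001] rows 1.2
```

Emit:
{"name": "drive_tool", "arguments": {
  "moves": [
    [0.009,0.377,0.1,0,0,0],
    [0.009,0.377,0.128,0,0,0],
    [0.009,0.377,0.128,0,0,0],
    [0.009,0.377,0.128,0,0,0]
  ]
}}

```text
clock: 16.2
tool_pos: [0.4451, -0.3068, 0.1401]
orientation: [180.0, -0.0, -81.4]
force: [0.3, -0.3, 0.1]
opening: 0.0236
```

```bash
python3 - <<'E'
from h import *
s=vision.snapshot("top")
cv2.imwrite(f"pics/top13.png",cv2.resize(s["pixels"][190:340,280:480,::-1],None,fx=4,fy=4,interpolation=cv2.INTER_CUBIC))
s=vision.snapshot("side");c=(110,130)
cv2.imwrite(f"pics/side13.png",cv2.resize(s["pixels"][c[1]:c[1]+150,c[0]:c[0]+150,::-1],None,fx=4,fy=4,interpolation=cv2.INTER_CUBIC))
go(.444,-.3068,.04,-81.4)
E
```

```text
clock 16.3 to (0.444, -0.3068, 0.04, -81.4) d [-0.001  0.01   0.668] r [-0. -0. -0.] rows 2.0
```

View pics/side13.png

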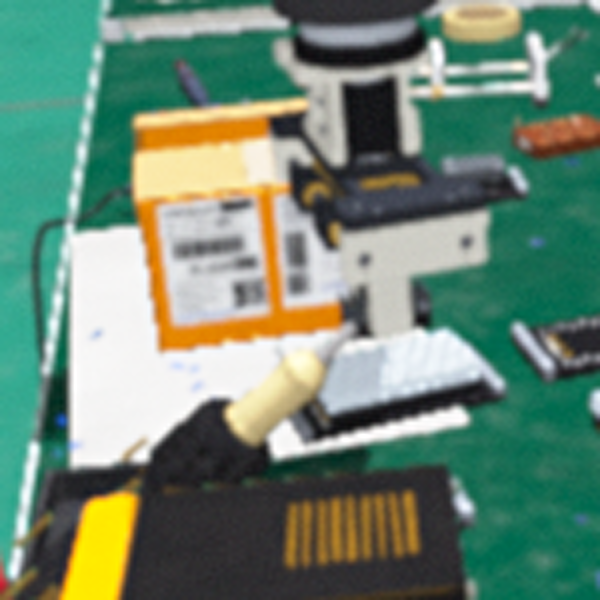

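View pics/top13.png

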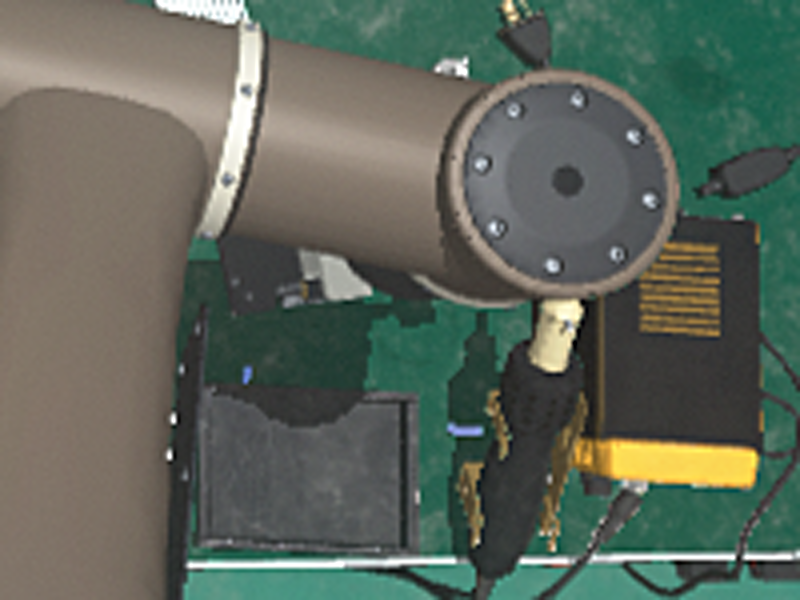

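Emit:
{"name": "drive_tool", "arguments": {
  "moves": [
    [0,0.01,0.2,0,0,0],
    [0,0.01,0.4,0,0,0],
    [0,0.01,0.55,0,0,0],
    [0,0.01,0.668,0,0,0],
    [0,0.01,0.668,0,0,0]
  ]
}}

```text
clock: 16.8
tool_pos: [0.4435, -0.3063, 0.0377]
orientation: [179.8, 0.1, -81.4]
force: [-0.0, -0.2, -0.9]
opening: 0.0239
```

```bash
python3 - <<'E'
from h import *
s=vision.snapshot("side");c=(110,130)
cv2.imwrite(f"pics/side14.png",cv2.resize(s["pixels"][c[1]:c[1]+150,c[0]:c[0]+150,::-1],None,fx=4,fy=4,interpolation=cv2.INTER_CUBIC))
go(.444,-.3073,.0132,-81.4)
E
```

```text
clock 16.85 to (0.444, -0.3073, 0.0132, -81.4) d [0.004 0.002 0.173] r [0.002 0.    0.001] rows 0.5
```

View pics/side14.png

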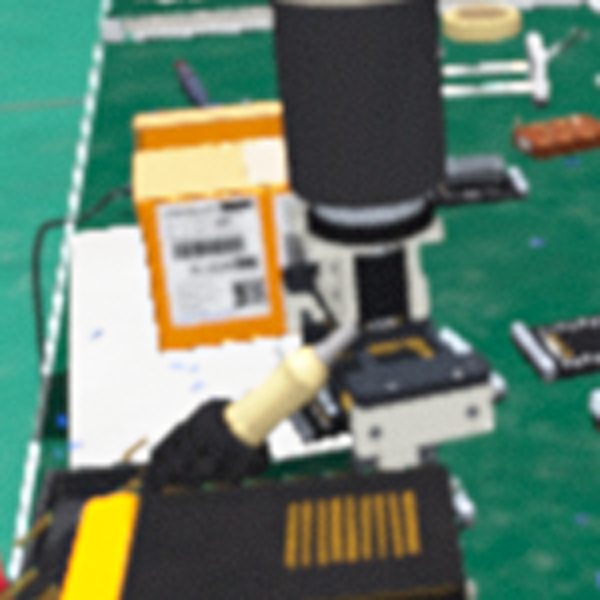

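Emit:
{"name": "drive_tool", "arguments": {
  "moves": [
    [0.004,0.002,0.08,0,0,0],
    [0.004,0.002,0.14,0,0,0],
    [0.004,0.002,0.165,0,0,0],
    [0.004,0.002,0.173,0,0,0],
    [0.004,0.002,0.173,0,0,0]
  ]
}}

```text
clock: 17.35
tool_pos: [0.4441, -0.3074, 0.0133]
orientation: [179.9, 0.0, -81.4]
force: [0.5, -0.4, -0.7]
opening: 0.0238
```

Emit:
{"name": "drive_tool", "arguments": {
  "moves": [
    [0,0,0,0,0,0],
    [0,0,0,0,0,0],
    [0,0,0,0,0,0],
    [0,0,0,0,0,0]
  ],
  "fingers": 0
}}

```text
clock: 17.75
tool_pos: [0.4442, -0.3074, 0.0135]
orientation: [179.9, 0.0, -81.4]
force: [0.1, 0.2, -0.5]
opening: 0.043
```

Emit:
{"name": "drive_tool", "arguments": {
  "moves": [
    [0,0,-0.1,0,0,0],
    [0,0,-0.4,0,0,0],
    [0,0,-0.7,0,0,0],
    [0,0,-1,0,0,0],
    [0,0,-1,0,0,0]
  ]
}}

```text
clock: 18.25
tool_pos: [0.4479, -0.309, 0.1705]
orientation: [-179.5, -0.3, -81.3]
force: [0.9, 0.4, 0.5]
opening: 0.0438
```

```bash
python3 - <<'E'
from h import *
go(.6382,-.2355,.12,-74.2)
E
```

```text
clock 18.25 to (0.6382, -0.2355, 0.12, -74.2) d [-0.294 -1.326  0.346] r [-0.007 -0.006 -0.118] rows 4.2
```

Emit:
{"name": "drive_tool", "arguments": {
  "moves": [
    [-0.22,-1,0.1,0,0,-0.06],
    [-0.22,-1,0.2,0,0,-0.118],
    [-0.22,-1,0.2,-0.007,-0.006,-0.118],
    [-0.22,-1,0.2,-0.007,-0.006,-0.118]
  ],
  "fingers": 1
}}

```text
clock: 18.65
tool_pos: [0.595, -0.252, 0.1395]
orientation: [180.0, 0.0, -74.1]
force: [-1.0, 0.8, -0.7]
opening: 0.0702
```

```bash
python3 - <<'E'
from h import *
s=vision.snapshot("side");c=(200,170)
cv2.imwrite(f"pics/side15.png",cv2.resize(s["pixels"][c[1]:c[1]+115,c[0]:c[0]+110,::-1],None,fx=5,fy=5,interpolation=cv2.INTER_CUBIC))
s=vision.snapshot("top");c=(300,165)
cv2.imwrite(f"pics/top15.png",cv2.resize(s["pixels"][c[1]:c[1]+115,c[0]:c[0]+110,::-1],None,fx=5,fy=5,interpolation=cv2.INTER_CUBIC))
go(.6382,-.2355,.05,-74.2)
E
```

```text
clock 18.75 to (0.6382, -0.2355, 0.05, -74.2) d [-0.027 -0.327  0.6  ] r [0.001 0.001 0.001] rows 2.1
```

View pics/side15.png

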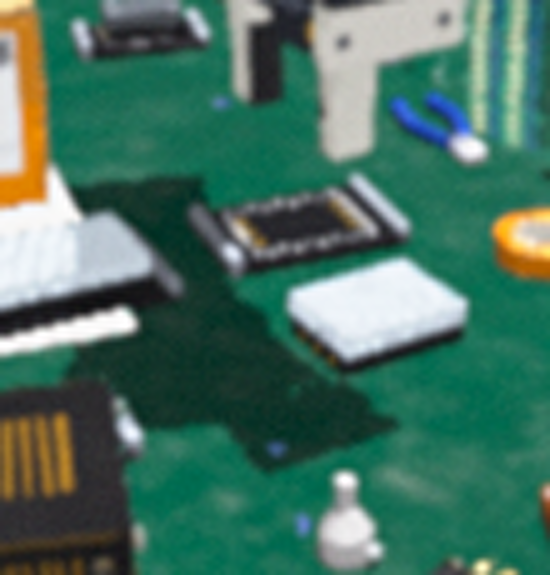

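View pics/top15.png

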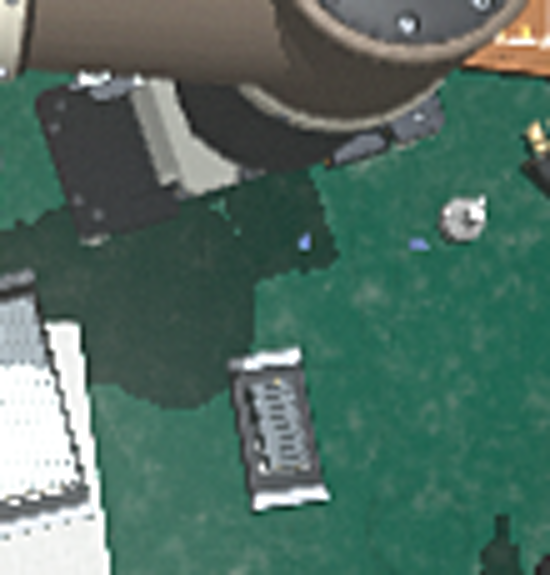

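The eighth module is seated and the half one is now bare. Descend on the half.

Emit:
{"name": "drive_tool", "arguments": {
  "moves": [
    [-0.027,-0.327,0.2,0,0,0],
    [-0.027,-0.327,0.4,0,0,0],
    [-0.027,-0.327,0.6,0,0,0],
    [-0.027,-0.327,0.6,0,0,0],
    [-0.027,-0.327,0.6,0,0,0]
  ]
}}

```text
clock: 19.25
tool_pos: [0.6374, -0.2363, 0.0507]
orientation: [179.9, 0.0, -74.2]
force: [0.2, -0.2, 0.4]
opening: 0.0876
```

```bash
python3 - <<'E'
from h import *
s=vision.snapshot("side");c=(200,170)
cv2.imwrite(f"pics/side16.png",cv2.resize(s["pixels"][c[1]:c[1]+115,c[0]:c[0]+110,::-1],None,fx=5,fy=5,interpolation=cv2.INTER_CUBIC))
go(.6382,-.2355,.0065,-74.2)
E
```

```text
clock 19.3 to (0.6382, -0.2355, 0.0065, -74.2) d [-0.006  0.     0.303] r [-0.    -0.     0.001] rows 0.9
```

View pics/side16.png

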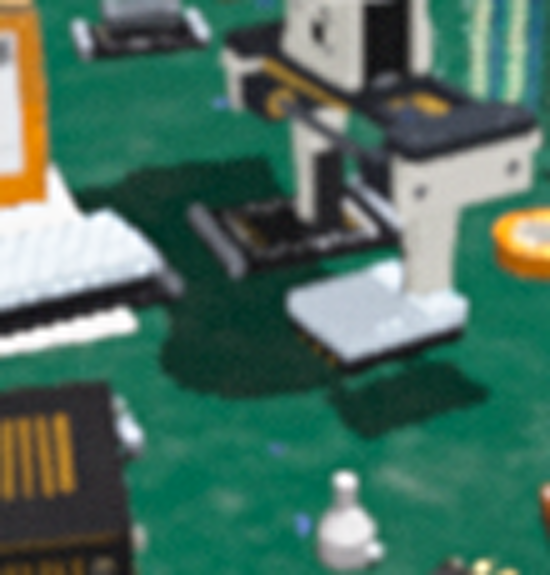

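Emit:
{"name": "drive_tool", "arguments": {
  "moves": [
    [-0.006,0,0.12,0,0,0],
    [-0.006,0,0.22,0,0,0],
    [-0.006,0,0.28,0,0,0],
    [-0.006,0,0.302,0,0,0],
    [-0.006,0,0.302,0,0,0]
  ]
}}

```text
clock: 19.8
tool_pos: [0.6381, -0.2356, 0.0065]
orientation: [180.0, -0.0, -74.2]
force: [0.2, -0.4, 0.6]
opening: 0.0878
```

Emit:
{"name": "drive_tool", "arguments": {
  "moves": [
    [0,0,0,0,0,0],
    [0,0,0,0,0,0],
    [0,0,0,0,0,0],
    [0,0,0,0,0,0],
    [0,0,0,0,0,0],
    [0,0,0,0,0,0]
  ],
  "fingers": -1
}}

```text
clock: 20.4
tool_pos: [0.6383, -0.2357, 0.0068]
orientation: [180.0, -0.0, -74.1]
force: [-0.6, -0.4, 3.0]
opening: 0.0594
```

Emit:
{"name": "drive_tool", "arguments": {
  "moves": [
    [0,0,-0.1,0,0,0],
    [0,0,-0.4,0,0,0],
    [0,0,-0.6,0,0,0],
    [0,0,-0.6,0,0,0]
  ]
}}

```text
clock: 20.8
tool_pos: [0.6415, -0.2363, 0.1033]
orientation: [-179.5, -0.3, -74.1]
force: [1.2, 0.4, -0.7]
opening: 0.0598
```

```bash
python3 - <<'E'
from h import *
go(.6285,-.1013,.06,-83.4)
s=vision.snapshot("side");c=(200,130)
cv2.imwrite(f"pics/side17.png",cv2.resize(s["pixels"][c[1]:c[1]+115,c[0]:c[0]+110,::-1],None,fx=5,fy=5,interpolation=cv2.INTER_CUBIC))
go(.6285,-.1013,.06,-83.4)
E
```

```text
clock 20.8 to (0.6285, -0.1013, 0.06, -83.4) d [-0.891 -0.161  0.286] r [-0.008 -0.004  0.155] rows 2.8
clock 20.85 to (0.6285, -0.1013, 0.06, -83.4) d [-0.884 -0.17   0.269] r [-0.005 -0.002  0.154] rows 2.8
```

View pics/side17.png

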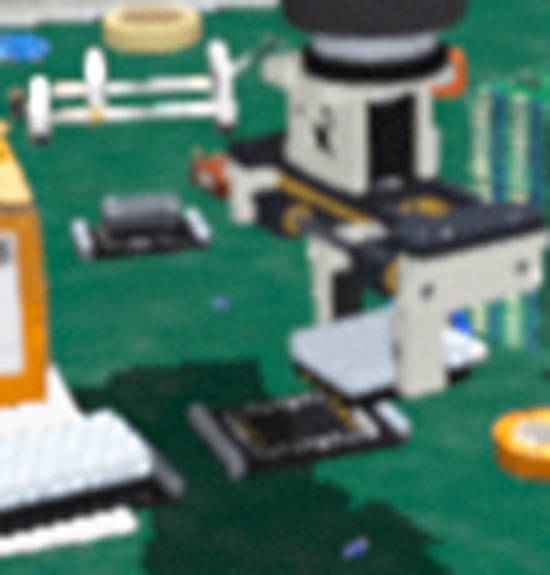

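Emit:
{"name": "drive_tool", "arguments": {
  "moves": [
    [-0.88,-0.17,0,0,0,0.06],
    [-0.88,-0.17,0.05,0,0,0.12],
    [-0.88,-0.17,0.15,-0.005,-0.002,0.154],
    [-0.88,-0.17,0.27,-0.005,-0.002,0.154],
    [-0.88,-0.17,0.27,-0.005,-0.002,0.154],
    [-0.88,-0.17,0.27,-0.005,-0.002,0.154]
  ]
}}

```text
clock: 21.45
tool_pos: [0.6281, -0.1022, 0.0595]
orientation: [179.9, -0.0, -83.4]
force: [0.4, 0.6, -0.5]
opening: 0.0598
```

```bash
python3 - <<'E'
from h import *
s=vision.snapshot("side");c=(190,150)
cv2.imwrite(f"pics/side18.png",cv2.resize(s["pixels"][c[1]:c[1]+115,c[0]:c[0]+110,::-1],None,fx=5,fy=5,interpolation=cv2.INTER_CUBIC))
go(.6285,-.1013,.0152,-83.4)
E
```

```text
clock 21.5 to (0.6285, -0.1013, 0.0152, -83.4) d [-0.008  0.001  0.3  ] r [ 0. -0.  0.] rows 0.9
```

View pics/side18.png

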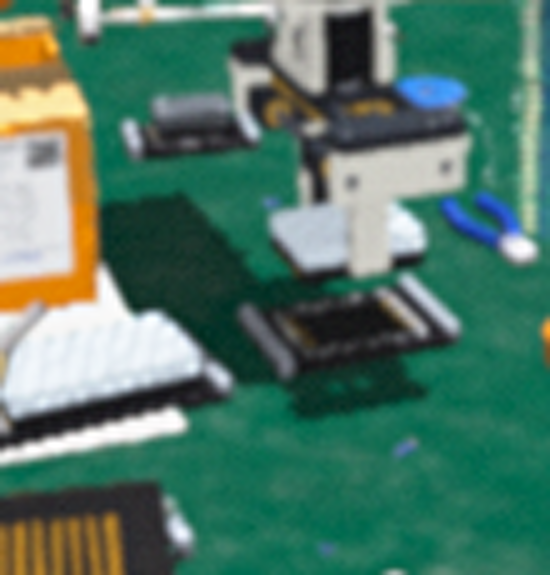

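Emit:
{"name": "drive_tool", "arguments": {
  "moves": [
    [-0.008,0,0.12,0,0,0],
    [-0.008,0,0.22,0,0,0],
    [-0.008,0,0.28,0,0,0],
    [-0.008,0,0.3,0,0,0],
    [-0.008,0,0.3,0,0,0]
  ]
}}

```text
clock: 22.0
tool_pos: [0.6289, -0.1019, 0.0155]
orientation: [-180.0, -0.0, -83.4]
force: [-0.2, -0.0, -0.9]
opening: 0.0598
```

Emit:
{"name": "drive_tool", "arguments": {
  "moves": [
    [0,0,0,0,0,0],
    [0,0,0,0,0,0],
    [0,0,0,0,0,0],
    [0,0,0,0,0,0]
  ],
  "fingers": 0.8
}}

```text
clock: 22.4
tool_pos: [0.6291, -0.1018, 0.0159]
orientation: [-180.0, -0.0, -83.4]
force: [0.8, -0.2, 0.8]
opening: 0.0784
```

Emit:
{"name": "drive_tool", "arguments": {
  "moves": [
    [0,0,-0.1,0,0,0],
    [0,0,-0.4,0,0,0],
    [0,0,-0.7,0,0,0],
    [0,0,-1,0,0,0],
    [0,0,-1,0,0,0]
  ]
}}

```text
clock: 22.9
tool_pos: [0.6329, -0.1019, 0.1738]
orientation: [-179.3, -0.1, -83.3]
force: [0.3, -0.4, 0.4]
opening: 0.0785
```

Emit:
{"name": "drive_tool", "arguments": {
  "moves": [
    [-1,0,-0.3,0,0,0],
    [-1,0,-0.3,0,0,0],
    [-1,0,-0.3,0,0,0],
    [-1,0,-0.3,0,0,0]
  ]
}}

```text
clock: 23.3
tool_pos: [0.6157, 0.0513, 0.221]
orientation: [-179.0, -0.1, -83.1]
force: [-0.4, -0.0, 1.0]
opening: 0.0789
```

Emit:
{"name": "drive_tool", "arguments": {
  "moves": [
    [-1,0.1,0,0,0,0],
    [-1,0.1,0,0,0,0],
    [-1,0.1,0,0,0,0],
    [-1,0.1,0,0,0,0]
  ]
}}

```text
clock: 23.7
tool_pos: [0.5819, 0.2029, 0.2204]
orientation: [-179.0, -0.0, -82.9]
force: [-0.7, -0.9, 0.3]
opening: 0.0792
```

Emit:
{"name": "drive_tool", "arguments": {
  "moves": [
    [-1,0.5,0,0,0,0],
    [-1,0.5,0,0,0,0],
    [-1,0.5,0,0,0,0],
    [-1,0.5,0,0,0,0]
  ]
}}

```text
clock: 24.1
tool_pos: [0.4871, 0.3448, 0.2188]
orientation: [-179.0, -0.0, -82.8]
force: [0.0, -1.5, 0.8]
opening: 0.0789
```

Emit:
{"name": "drive_tool", "arguments": {
  "moves": [
    [-1,0.5,0,0,0,0],
    [-1,0.5,0,0,0,0],
    [-1,0.5,0,0,0,0],
    [-1,0.5,0,0,0,0]
  ]
}}

```text
clock: 24.5
tool_pos: [0.3919, 0.4867, 0.217]
orientation: [-179.0, 0.0, -82.6]
force: [0.1, -0.3, 0.0]
opening: 0.0793
```

```bash
python3 - <<'E'
from h import *
s=vision.snapshot("top"); im=s["pixels"][:,:,::-1]
cv2.imwrite("pics/top20raw.png",im)
cv2.imwrite("pics/top20.png",cv2.resize(im,(800,600),interpolation=cv2.INTER_CUBIC))
E
```

```text
(no output)
```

View pics/top20.png

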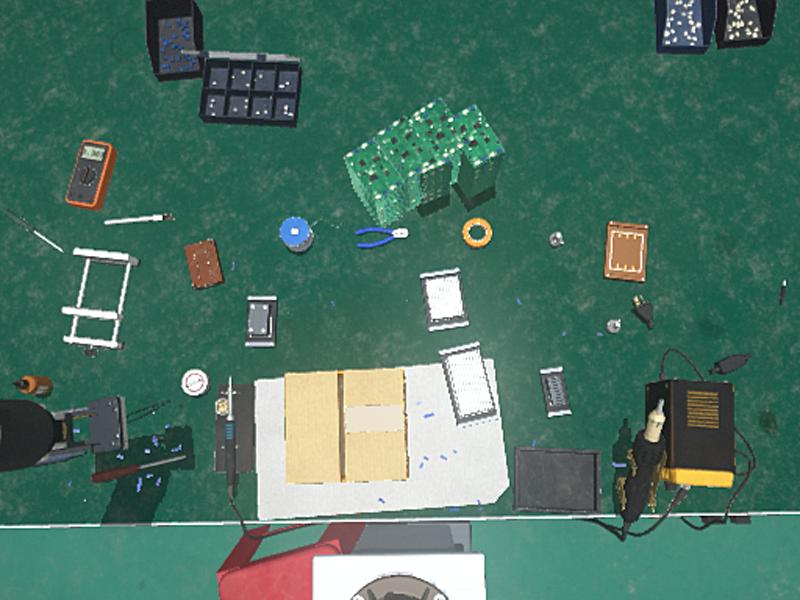

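All four modules are in their cradles, and the tape (477,233) and tin (195,382) show at the same pixels as before. Next I'll measure the residuals in crops with the predicted tops drawn.

```bash
python3 - <<'E'
from h import *
s=vision.snapshot("top")
im=s["pixels"][:,:,::-1]
for n,(a,b,w,h) in {"e1":(150,180,35,50),"e2":(262,165,60,110),"e3":(340,228,35,45)}.items():
    f=5
    big=cv2.resize(im[b:b+h,a:a+w],None,fx=f,fy=f,interpolation=cv2.INTER_CUBIC); 
    big2=big.copy()
    for p,L,W in (((.5956,.263,-.3),.060,.038),((.6285,-.1013,6.6),.076,.06),((.4626,-.1425,10.9),.112,.06),((.444,-.3078,8.6),.05,.024)):
        q=proj(s,rect((p[0],p[1],np.radians(p[2])),L,W,.032)); q=((q-[a,b]+.5)*f-.5).round().astype(int)
        cv2.polylines(big2,[q],True,(0,0,255),1)
    cv2.imwrite(f"pics/{n}.png",np.hstack([big,big2]))
E
python3 -c "
import cv2,numpy as np
L=[cv2.imread(f'pics/e{i}.png') for i in(1,3)]
h=max(x.shape[0] for x in L)
cv2.imwrite('pics/e13.png',np.hstack([cv2.copyMakeBorder(x,0,h-x.shape[0],0,10,0) for x in L]))"
```

```text
(no output)
```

View pics/e13.png

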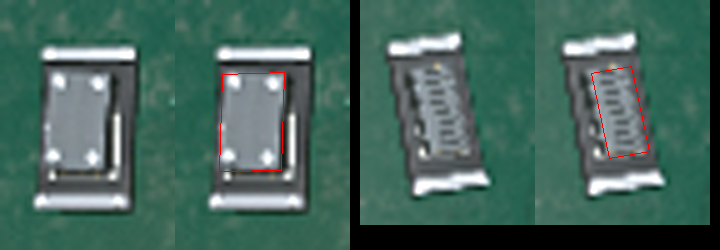

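View pics/e2.png

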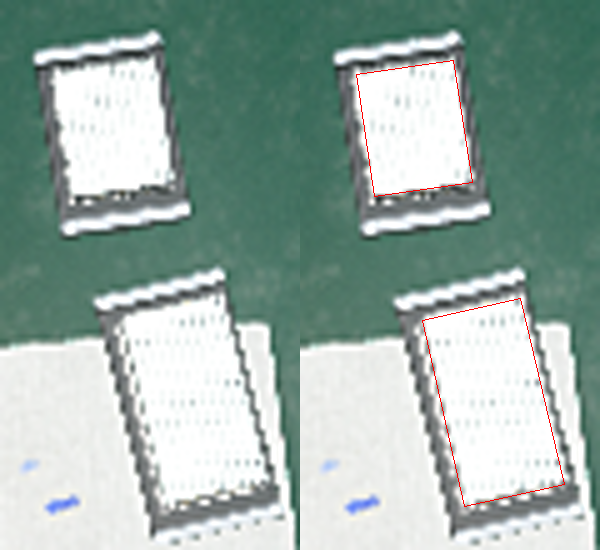

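All four tops match the predicted positions to about 1 raw pixel (roughly 3 mm), and the arm is clear at z 0.22. I'm handing the job in.

```bash
python3 -c "
from plant import ticket,sensors
o=sensors.get_obs();print(o['clock'],o['tool_pos'])
print(ticket.close_job())"
```

```text
24.6 [0.39244621 0.48599855 0.21679744]
the job is handed in; nothing more can be done
None
```

All four modules are in the cradles of their own size, and I handed the job in at about 25 s of the 102 s limit. I moved the quarter, then the full, the eighth and the half, so each small module came off before the large one under it was lifted.

- **Placement:** in the last top view, each module's top outline lay within about 1 raw pixel (roughly 3 mm) of where its cradle outline predicts. All four look flat and in line. I placed the full module about 2 mm off centre on purpose, to keep the gripper clear of the carton.
- **Tape roll and tin:** both appear at the same pixels as in the first picture.
- **Forces and arm:** the tool force readings stayed at about 3 N or less. The arm finished clear of everything, at z 0.22 m.
- **Went off plan:** my first approach to the quarter module stopped about 8 mm too high. I corrected it before the fingers touched anything.
- **Not checked:** I judged flatness and height only by eye and from the release heights. No check failed, and the hand-in gives no verdict.

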